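Shim a rocking hotplate stirrer

ROBOT

A 7-joint arm with a two-finger parallel gripper is mounted at the origin on a cart in front of the work surface, level with it; the furniture and walls round the work are solid. World frame = base frame: x ahead of the robot, y to its left, z up, the work surface at z = 0. Lengths are in m, angles in degrees, forces in N, time in s.
With the tool pointing down it reaches from about 0.35 to 0.9 m from the base axis. Payload 19.9 kg.
Tool frame: the origin (TCP) lies at the very end of the fingers, on their centre line; the grasp point (between the pads) lies 19 mm behind it; z points along the fingers, y is the line along which they close (so a half turn about z gives the same grasp; the last joint's range is limited). The gripper opens to 94 mm and grips with 3 to 60 N. Pads are 16 mm wide; open, the fingers measure 119 mm over their backs; the gripper's body (75 mm by 177 mm) begins 78 mm behind the grasp point.
Start: joints at [-71.591, 23.915, -0.59, 92.452, 0.269, 63.638, -3.037], TCP at [0.222, 0.584, 0.205] pointing down, gripper open.
Joint ranges: [-161.28, 161.28], [-22.2, 115.67], [-73.04, 71.86], [3.21, 147.25], [-68.34, 248.33], [10.77, 114.83], [-161.83, 161.83]. Speed limits (degrees/s): [108.29, 108.29, 136.94, 136.94, 172.46, 172.46, 172.46].

INTERFACE

Orientations are given as a 3x3 rotation matrix whose columns are the frame's x, y, z axes.
In Python, from bench import bot gives the robot as it stands. The module is installed in compiled form; this text tells all that it offers.
- The arm moves only by the tool jog_arm, never from a script. Its argument "increments" is a list of rows, each an object of numbers: "tx", "ty", "tz": the shift along the world's x, y, z in m; "rx", "ry", "rz": the turn, a rotation vector about the world's x, y, z in rad. In form: [{"tx": .., "ty": .., "tz": .., "rx": .., "ry": .., "rz": ..}, ...]. A call has 1 to 8 rows; each row is the pose to reach, as a shift and turn from the pose commanded when the call began; what a row does not reach only later rows make up. A row lasts 1/12 s, in which the tool goes at most 41.7 mm and 7.16 degrees, less where a joint would pass 70% of its speed; a pose out of reach is approached as far as the arm can. A call with a gripper value outside its range is refused whole. "hand" is the opening in per cent of the stroke, from 0 (shut) to 100 (fully open), set as the call begins (left out, the last holds). The fingers move at their own pace and stop on an object; "grip_force" is the grip in N (left out, the last holds). Time passes only in rows, so rows that repeat a pose let the fingers close. It gives the time, the measured TCP pose, the force, the opening and the grip force at its end, in the units of the state.
- bot.observe(): the state, without advancing time (a new reading comes with each control period).
- bot.capture(name): name is "scene" or "side" or "wrist"; returns the picture (400x640x3 uint8, red, green, blue); there is no depth.
- bot.camera_model(name): a dict with "camera_matrix" (3x3 intrinsics, pixels), "dist_coeffs" ([k1, k2, p1, p2, k3] as OpenCV has them; the pictures are not rectified), "extrinsics" (4x4, takes a point from world to camera coordinates). Camera axes: x right, y down, z forward; pixel columns grow to the right and rows downward; lengths in m; the calibration is good to about 2 mm. A picture is of the moment at which its call begins: read the wrist's pose just before it. camera_model takes no time and is no camera call; for the wrist camera it gives the pose at the moment of the call.
- bot.close_job(): hands the job in; it is judged then, once.
Trained networks look in the newest picture that a camera, given by its name, has taken for a name from the list of things; names that differ only in an ending like _2 or _b are one class to them, and where a whole thing is asked for, a point or a joint stands for the part that bears it (a point fixed in the world has none). Each returns a list of dicts, best first, with "conf" (0 to 1); they miss things now and then, are a little off and sometimes report something else, mostly with a low value. They report only what shows in the picture. A call takes as long as a camera call. They do not tell look-alikes from the thing itself.
- bot.spot_in(camera, query): "extent" ([left, top, width, height] in pixels, round what is visible of it).
- bot.outline_of(camera, query): "mask" (400x640 bool, what is visible of it) and "extent" ([left, top, width, height] in pixels, round what is visible of it).
The state is a dict: "time": time; "qpos": joint angles; "joint_vel": joint speeds; "tau": joint torques, N m; "tool_pos": TCP position; "tool_rot": TCP orientation; "contact_force": force on the tool from outside, world axes, zero at the start; "torque": the same for the moment, N m; "gripper_width": finger opening in m; "gripper_force": force on a finger pad.
Only numpy, scipy, OpenCV 4.12 (cv2) and the standard library are available. Lean on these libraries where they do the work, as an engineer would, in place of code of your own. Each camera call takes 0.05 s, during which the arm holds its last target. There are 200 camera calls.

TASK

The hotplate stirrer rocks because its front right foot, the one nearest the orange wedge, is short. With the fingertips, push the wedge along the bench, thin end first, under that foot until its grip block meets the stirrer's housing; then press down firmly on top of the stirrer over that foot to check that it no longer dips, and leave it. Slide the wedge only: do not grip or lift it, do not shove the stirrer out of its place, and leave the beaker, jar, marker and tape alone.

Things in the scene. Friction and masses are not known exactly. Their poses are not given: they have to be found in the camera images.
- stirrer: white hotplate stirrer, about 1.8 kg, loose on four feet; housing 200 (x) by 190 mm (y), underside 24 mm and flat top 60 mm above the bench, round white plate (124 mm across, to 66 mm high) on top, 22 mm behind the middle. Origin under its centre at bench level; x to its back, y to its left, z up; knobs and display on its front (-x). A shove of about 10 N sideways slides it
- short_foot (a point): lower end of the short foot: front right (-x, -y), bare steel, 18 mm round, rounded end, 8 mm above the bench while the stirrer stands level (as at the start); centred 84 mm in x and 79 mm in y from the stirrer's centre, 16 mm in from its front and right sides. The other three feet have black rubber ends and reach the bench
- press_spot (a point): point on the stirrer's flat top straight above the short foot, 60 mm above the bench. Without the wedge 2 to 4 N pressed here rocks the stirrer down by 8 mm; with it there is about 0.5 mm of play, then it is stiff
- wedge: orange plastic wedge, 112 x 44 mm, 0.1 kg, loose, right of the stirrer, thin end roughly towards the short foot. Origin: middle of its underside; x along it to the thin tip, z up. Tip (x = 56 mm) 1.2 mm high, ramp up to 7.5 mm at x = 11 mm, level back to x = -21 mm, then a grip block 35 mm long, 34 mm high. When the block meets the housing's right side the foot is over x = -5 mm
- push_face (a point): centre of the upright rear face of the wedge's grip block (44 mm wide, 34 mm high), 17 mm above the bench; the face to push on, towards the wedge's +x
- wedge_tip (a point): middle of the wedge's thin edge, at bench level
- beaker: small clear glass beaker, 57 mm across, 60 mm high; loose bystander; origin at the centre of its underside
- jar: small round jar with a black lid, 41 mm across, 33 mm high; loose bystander; origin at the centre of its underside
- marker: red marker pen lying flat, 130 mm long (its x axis), 13 mm wide, 16 mm high; loose bystander; origin at the centre of its underside
- tape: roll of white tape lying flat, 65 mm across, 19 mm high; loose bystander; origin at the centre of its underside
There are look-alikes about, which are no part of the job. Several things have the shape of the wedge; the one meant has the colours described above.

How it is judged (in metres and radians):
On the way, in this order (a step that is already met when the one before it is completed fails the run):
1. the wedge is pushed home: the short foot is over its level part (x of short_foot in the frame of wedge between -0.026 and 0.009 m and y of short_foot in the frame of wedge between -0.017 and 0.017 m and angle between stirrer's own z axis and vertical below 0.015 rad), for 0.2 s.
2. the stirrer is pressed from above with more than 4 N, the wedge carries more than 1.5 N of it, and the stirrer does not dip (all of step 1 and contact force between the fingers and stirrer above 4 N and contact force between wedge and stirrer above 1.5 N and contact force between the fingers and wedge below 0.5 N), for 0.3 s.
At the end, for the whole second after the job is handed in: The short foot stands over the wedge's level part (at most 14 mm short of fully home, within 17 mm of the wedge's middle line), the wedge lies flat on the bench, the stirrer is level within 0.015 rad and within 25 mm of where it stood, all at rest (all of step 1 and distance of stirrer from where it was at the start of the episode below 0.025 m and angle between wedge's own z axis and vertical below 0.03 rad and height (world z) of wedge below 0.003 m and linear speed of each of stirrer, wedge below 0.01 m/s); the robot touches nothing.
It fails at once if the wedge is lifted or tipped up off the bench (height (world z) of wedge above 0.012 m or angle between wedge's own z axis and vertical above 0.3 rad).
It fails at once if the stirrer is shoved more than 30 mm or tipped over 0.12 rad (distance of stirrer from where it was at the start of the episode above 0.03 m or angle between stirrer's own z axis and vertical above 0.12 rad).
It fails at once if the wedge is gripped or rammed: the fingers press on it with more than 30 N (contact force between the fingers and wedge above 30 N).
It fails at once if the stirrer is pressed with more than 60 N (contact force between the arm and stirrer above 60 N).
It fails at once if a bystander is moved more than 20 mm (distance of any of beaker, jar, marker, tape from where it was at the start of the episode above 0.02 m).
It also fails if it takes over 48 s, if anything falls off the work surface, if the arm or the gripper's body presses on something with over 40 N, if the wrist force passes 120 N, or if a joint passes its speed limit or range.

## Working session

There is one attempt and no reset: what is moved stays moved. The work goes in short steps, Python scripts to look and compute and a tool call to move; the robot and the scene stay as the last step left them, time stands still between calls to the robot, and variables do not carry over. Pictures are saved under pics/ and viewed, at most 10 in all, crops included, and the job is handed in when it is done.

Besides the shell and the picture viewer there is one more tool, called by a JSON object that holds its "name" and its "arguments", one argument or row to a line. jog_arm: Moves the arm, as the interface text tells. Its arguments: {"type":"object","properties":{"increments":{"type":"array"},"hand":{"type":"number"},"grip_force":{"type":"number"}},"required":["increments"]}

```bash
mkdir -p pics; cat > h.py <<'E'
import numpy as np,cv2
from bench import bot
def ray(m,uv,z):
    K=np.array(m["camera_matrix"]);D=np.array(m["dist_coeffs"]);T=np.array(m["extrinsics"])
    p=cv2.undistortPoints(np.array(uv,float).reshape(-1,1,2),K,D).reshape(-1,2)
    d=np.c_[p,np.ones(len(p))]@T[:3,:3]; c=-T[:3,:3].T@T[:3,3]
    return c+d*((z-c[2])/d[:,2])[:,None]
def proj(m,P):
    T=np.array(m["extrinsics"]);r,_=cv2.Rodrigues(T[:3,:3])
    return cv2.projectPoints(np.array(P,float),r,T[:3,3],np.array(m["camera_matrix"]),np.array(m["dist_coeffs"]))[0].reshape(-1,2)
def save(im,n): cv2.imwrite(f"pics/{n}.png",im[:,:,::-1])
E
python3 - <<'E'
from h import *
for c in("scene","side"):
    im=bot.capture(c);save(im,c+"1");m=bot.camera_model(c)
    T=np.array(m["extrinsics"]);print(c,-T[:3,:3].T@T[:3,3])
    for q in("wedge","stirrer","beaker","jar","marker","tape"):
        for d in bot.spot_in(c,q)[:4]:
            l,t,w,h=d["extent"];print(q,round(d["conf"],2),np.round(d["extent"]),np.round(ray(m,[[l+w/2,t+h/2]],.015),3))
E
```

```text
scene [-0.06477059 -1.08511635  0.77949919]
wedge 0.77 [315. 232.  34.  22.] [[ 0.517 -0.2    0.015]]
wedge 0.62 [368. 247.  45.  40.] [[ 0.594 -0.365  0.015]]
stirrer 0.67 [269. 171.  83.  57.] [[0.583 0.043 0.015]]
beaker 0.77 [355. 199.  15.  26.] [[ 0.688 -0.104  0.015]]
beaker 0.55 [374. 225.  12.  15.] [[ 0.665 -0.224  0.015]]
jar 0.73 [374. 225.  13.  14.] [[ 0.668 -0.222  0.015]]
jar 0.34 [311. 228.  39.  22.] [[ 0.522 -0.18   0.015]]
tape 0.67 [261. 185.  15.   8.] [[0.493 0.173 0.015]]
side [0.5894153  0.62326175 0.67630612]
wedge 0.84 [324. 164.  24.  34.] [[ 0.528 -0.184  0.015]]
wedge 0.66 [364. 170.  42.  22.] [[ 0.397 -0.18   0.015]]
wedge 0.62 [302. 138.  25.  20.] [[ 0.584 -0.342  0.015]]
wedge 0.58 [369. 142.  25.  21.] [[ 0.387 -0.311  0.015]]
stirrer 0.78 [274. 191. 108.  85.] [[0.557 0.009 0.015]]
jar 0.57 [276. 164.  18.  14.] [[ 0.667 -0.231  0.015]]
marker 0.48 [385. 222.  22.  49.] [[0.404 0.05  0.015]]
```

```bash
python3 - <<'E'
import cv2
a=cv2.imread("pics/scene1.png")[150:310,230:430];b=cv2.imread("pics/side1.png")[120:290,250:430]
cv2.imwrite("pics/s2.png",cv2.resize(a,None,fx=4,fy=3.7,interpolation=2)[:600]) if 0 else cv2.imwrite("pics/s2.png",cv2.resize(a,(750,600),interpolation=2))
cv2.imwrite("pics/d2.png",cv2.resize(b,(635,600),interpolation=2))
E
```

```text
(no output)
```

View pics/s2.png

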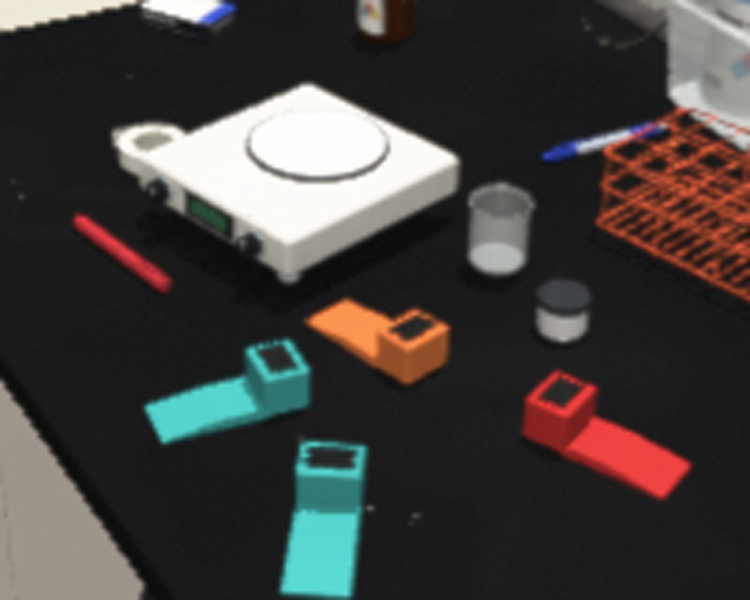

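View pics/d2.png

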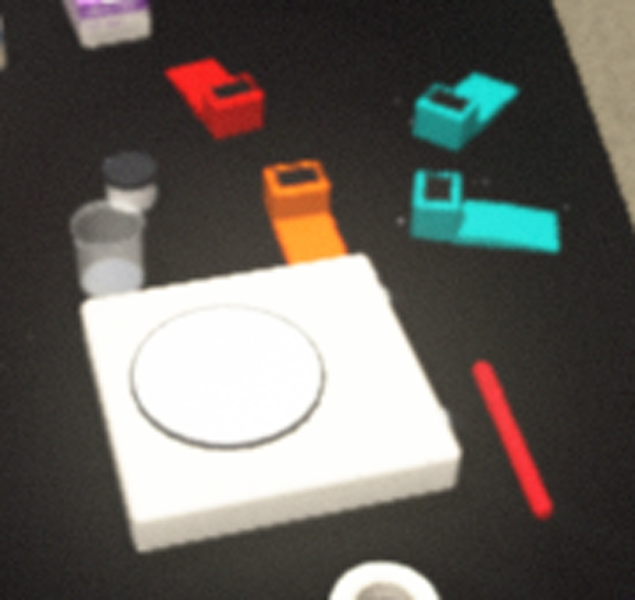

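The scene view shows the orange wedge at about pixels (312–349, 230–252), the stirrer's front right top corner at (307, 213), and the teal and red look-alikes nearby. The beaker and jar are behind the wedge's right side. I'll fit the poses from the corners in both views.

```bash
cat >> h.py <<'E'
from scipy.optimize import least_squares
def fit(obs,x0):
    # obs: list of (model, uv, local xyz)
    def f(x):
        c,s=np.cos(x[2]),np.sin(x[2]);R=np.array([[c,-s,0],[s,c,0],[0,0,1]])
        return np.concatenate([(proj(m,[R@np.array(l)+[x[0],x[1],0]])-uv).ravel() for m,uv,l in obs])
    r=least_squares(f,x0,loss="soft_l1");return r.x,np.round(f(r.x).reshape(-1,2),1)
E
python3 - <<'E'
from h import *
a=bot.camera_model("scene");b=bot.camera_model("side")
A=lambda u,v:(u/3.75+230,v/3.75+150)
B=lambda u,v:(u/3.528+250,v/3.528+120)
S=[(a,A(288,238),(-.1,-.095,.06)),(a,A(460,158),(.1,-.095,.06)),(a,A(307,84),(.1,.095,.06)),(a,A(290,272),(-.1,-.095,.024)),
(b,B(363,255),(-.1,-.095,.06)),(b,B(82,308),(.1,-.095,.06)),(b,B(137,548),(.1,.095,.024)),(b,B(460,448),(-.1,.095,.06))]
xs,r=fit(S,[.56,0,0.2]);print("stirrer",xs,np.degrees(xs[2]),r.tolist())
W=[(a,A(306,322),(.056,.022,0)),(a,A(347,299),(.056,-.022,0)),(a,A(378,340),(-.021,.022,.034)),(a,A(447,320),(-.056,-.022,.034)),(a,A(409,352),(-.056,.022,.034)),(a,A(407,382),(-.056,.022,0)),(a,A(446,360),(-.056,-.022,0)),
(b,B(263,168),(-.056,-.022,.034)),(b,B(322,160),(-.056,.022,.034)),(b,B(330,185),(-.021,.022,.034)),(b,B(268,195),(-.021,-.022,.034))]
for g in(1.2,1.8,2.4):
    xw,r=fit(W,[.52,-.19,g]);print("wedge",xw,np.degrees(xw[2]),r.tolist())
c,s=np.cos(xs[2]),np.sin(xs[2]);R=np.array([[c,-s],[s,c]])
ft=R@[-.084,-.079]+xs[:2];print("foot",ft)
c,s=np.cos(xw[2]),np.sin(xw[2]);d=ft-xw[:2];print("foot in wedge",c*d[0]+s*d[1],-s*d[0]+c*d[1])
o=bot.observe();print(o["time"],o["tool_pos"],o["tool_rot"],o["gripper_width"])
E
```

```text
stirrer [0.56817605 0.02250873 0.23233334] 13.311719716058493 [[-0.3, 0.8], [0.0, -0.7], [-0.0, -0.9], [-0.8, 2.0], [-0.1, -2.3], [-1.5, -3.3], [-0.5, 2.0], [0.7, 0.1]]
wedge [ 0.5269448  -0.17010223  1.78123522] 102.05726066177895 [[-0.3, -0.2], [-0.3, 0.3], [-1.1, -3.2], [0.4, 1.5], [-0.5, -0.9], [-0.4, 1.0], [0.1, 0.6], [-0.9, -0.4], [-2.1, -0.4], [-0.9, 0.2], [0.8, -0.3]]
wedge [ 0.5269448  -0.17010223  1.78123517] 102.05725743111121 [[-0.3, -0.2], [-0.3, 0.3], [-1.1, -3.2], [0.4, 1.5], [-0.5, -0.9], [-0.4, 1.0], [0.1, 0.6], [-0.9, -0.4], [-2.1, -0.4], [-0.9, 0.2], [0.8, -0.3]]
wedge [ 0.5269448  -0.17010223  1.78123514] 102.05725611789764 [[-0.3, -0.2], [-0.3, 0.3], [-1.1, -3.2], [0.4, 1.5], [-0.5, -0.9], [-0.4, 1.0], [0.1, 0.6], [-0.9, -0.4], [-2.1, -0.4], [-0.9, 0.2], [0.8, -0.3]]
foot [ 0.50462263 -0.07370958]
foot in wedge 0.09892901850438458 0.0016943570665695351
0.7 [0.22180779 0.58426767 0.205415  ] [[-9.34891553e-01  3.54933493e-01 -4.32207097e-06]
 [ 3.54933490e-01  9.34891542e-01 -1.52243725e-04]
 [-4.99957294e-05 -1.43865420e-04 -9.99999988e-01]] 0.09431916802637708
```

{"name": "jog_arm", "arguments": {
  "increments": [
    {"tx":0.12,"ty":-0.3,"rz":-0.4},
    {"tx":0.12,"ty":-0.3,"rz":-0.4},
    {"tx":0.12,"ty":-0.3,"rz":-0.4},
    {"tx":0.12,"ty":-0.3,"rz":-0.4},
    {"tx":0.12,"ty":-0.3,"rz":-0.4},
    {"tx":0.12,"ty":-0.3,"rz":-0.4},
    {"tx":0.12,"ty":-0.3,"rz":-0.4},
    {"tx":0.12,"ty":-0.3,"rz":-0.4}
  ],
  "hand": 13
}}

```text
validation failed for argument at $.in...
```

{"name": "jog_arm", "arguments": {
  "increments": [
    {"tx":0.12,"ty":-0.3,"rz":-0.4},
    {"tx":0.12,"ty":-0.3,"rz":-0.4},
    {"tx":0.12,"ty":-0.3,"rz":-0.4},
    {"tx":0.12,"ty":-0.3,"rz":-0.4},
    {"tx":0.12,"ty":-0.3,"rz":-0.4},
    {"tx":0.12,"ty":-0.3,"rz":-0.4},
    {"tx":0.12,"ty":-0.3,"rz":-0.4},
    {"tx":0.12,"ty":-0.3,"rz":-0.4}
  ]
}}

```text
validation failed for argument at $.in...
```

{"name": "jog_arm", "arguments": {
  "increments": [
    {"tx":0.08,"ty":-0.245,"rz":-0.195},
    {"tx":0.08,"ty":-0.245,"rz":-0.195},
    {"tx":0.08,"ty":-0.245,"rz":-0.195},
    {"tx":0.08,"ty":-0.245,"rz":-0.195},
    {"tx":0.08,"ty":-0.245,"rz":-0.195},
    {"tx":0.08,"ty":-0.245,"rz":-0.195},
    {"tx":0.08,"ty":-0.245,"rz":-0.195},
    {"tx":0.08,"ty":-0.245,"rz":-0.195}
  ]
}}

```text
validation failed for argument at $.in...
```

All six keys are needed in each row, it seems.

{"name": "jog_arm", "arguments": {
  "increments": [
    {"tx":0.12,"ty":-0.3,"tz":0,"rx":0,"ry":0,"rz":-0.4},
    {"tx":0.12,"ty":-0.3,"tz":0,"rx":0,"ry":0,"rz":-0.4},
    {"tx":0.12,"ty":-0.3,"tz":0,"rx":0,"ry":0,"rz":-0.4},
    {"tx":0.12,"ty":-0.3,"tz":0,"rx":0,"ry":0,"rz":-0.4},
    {"tx":0.12,"ty":-0.3,"tz":0,"rx":0,"ry":0,"rz":-0.4},
    {"tx":0.12,"ty":-0.3,"tz":0,"rx":0,"ry":0,"rz":-0.4},
    {"tx":0.12,"ty":-0.3,"tz":0,"rx":0,"ry":0,"rz":-0.4},
    {"tx":0.12,"ty":-0.3,"tz":0,"rx":0,"ry":0,"rz":-0.4}
  ],
  "hand": 13
}}

```text
time: 1.37
tool_pos: [0.3426, 0.2813, 0.2057]
tool_rot: [[-0.722, 0.692, 0.0], [0.692, 0.722, 0.0], [0.0, 0.0, -1.0]]
contact_force: [0.4, 0.9, 0.5]
gripper_width: 0.0438
gripper_force: 0.0
```

{"name": "jog_arm", "arguments": {
  "increments": [
    {"tx":0.12,"ty":-0.3,"tz":0,"rx":0,"ry":0,"rz":-0.4},
    {"tx":0.12,"ty":-0.3,"tz":0,"rx":0,"ry":0,"rz":-0.4},
    {"tx":0.12,"ty":-0.3,"tz":0,"rx":0,"ry":0,"rz":-0.4},
    {"tx":0.12,"ty":-0.3,"tz":0,"rx":0,"ry":0,"rz":-0.4},
    {"tx":0.12,"ty":-0.3,"tz":0,"rx":0,"ry":0,"rz":-0.4},
    {"tx":0.12,"ty":-0.3,"tz":0,"rx":0,"ry":0,"rz":-0.4},
    {"tx":0.12,"ty":-0.3,"tz":0,"rx":0,"ry":0,"rz":-0.4},
    {"tx":0.12,"ty":-0.3,"tz":0,"rx":0,"ry":0,"rz":-0.4}
  ]
}}

```text
time: 2.03
tool_pos: [0.4625, -0.0189, 0.2059]
tool_rot: [[-0.395, 0.919, 0.001], [0.919, 0.395, -0.0], [-0.001, 0.001, -1.0]]
contact_force: [0.3, 0.1, 0.2]
gripper_width: 0.0119
gripper_force: 0.0
```

{"name": "jog_arm", "arguments": {
  "increments": [
    {"tx":0.08,"ty":-0.245,"tz":0,"rx":0,"ry":0,"rz":-0.195},
    {"tx":0.08,"ty":-0.245,"tz":0,"rx":0,"ry":0,"rz":-0.195},
    {"tx":0.08,"ty":-0.245,"tz":0,"rx":0,"ry":0,"rz":-0.195},
    {"tx":0.08,"ty":-0.245,"tz":0,"rx":0,"ry":0,"rz":-0.195},
    {"tx":0.08,"ty":-0.245,"tz":0,"rx":0,"ry":0,"rz":-0.195},
    {"tx":0.08,"ty":-0.245,"tz":0,"rx":0,"ry":0,"rz":-0.195},
    {"tx":0.08,"ty":-0.245,"tz":0,"rx":0,"ry":0,"rz":-0.195},
    {"tx":0.08,"ty":-0.245,"tz":0,"rx":0,"ry":0,"rz":-0.195}
  ]
}}

```text
time: 2.7
tool_pos: [0.5414, -0.264, 0.205]
tool_rot: [[-0.207, 0.978, -0.001], [0.978, 0.207, -0.002], [-0.001, -0.001, -1.0]]
contact_force: [-1.1, 0.6, -0.3]
gripper_width: 0.0123
gripper_force: 0.0
```

```bash
python3 - <<'E'
from h import *
m=bot.camera_model("wrist");im=bot.capture("wrist");save(im,"w1")
np.savez("w1.npz",**{k:np.array(v) for k,v in m.items()})
o=bot.observe();print(o["time"],o["tool_pos"],o["tool_rot"],o["gripper_width"],m["extrinsics"])
E
```

```text
2.75 [ 0.54145438 -0.2617869   0.20499621] [[-2.09423458e-01  9.77824603e-01 -9.28000637e-04]
 [ 9.77824991e-01  2.09423042e-01 -5.26217837e-04]
 [-3.20204032e-04 -1.01762457e-03 -9.99999431e-01]] 0.012353026326935157 [[ 9.78405387e-01  2.06693846e-01 -7.42942422e-04 -4.74018893e-01]
 [ 1.99354489e-01 -9.42702225e-01  2.67526266e-01 -3.85458627e-01]
 [ 5.45956594e-02 -2.61897248e-01 -9.63550282e-01  2.92142476e-01]
 [ 0.00000000e+00  0.00000000e+00  0.00000000e+00  1.00000000e+00]]
```

View pics/w1.png

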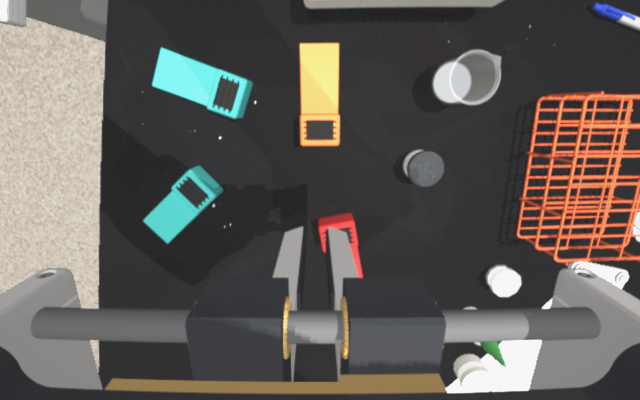

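The wrist view shows the orange wedge at pixels (300–340, 43–146), almost square to the image. The stirrer edge is at the top, and the red look-alike's block at (320–356, 213) sits just behind the fingers' lane.

```bash
python3 - <<'E'
from h import *
m=dict(np.load("w1.npz"))
im=cv2.imread("pics/w1.png")[:,:,::-1]
hsv=cv2.cvtColor(im,cv2.COLOR_RGB2HSV)
k=(hsv[:,:,0]>8)&(hsv[:,:,0]<28)&(hsv[:,:,1]>120)&(hsv[:,:,2]>90);k[200:]=0;k[:,:280]=0;k[:,360:]=0
for r in range(40,150,8): 
    c=np.where(k[r])[0]; 
    if len(c):print(r,c.min(),c.max(),end='; ')
r=np.where(k.any(1))[0];print(r.min(),r.max())
W=[(m,(300,43.5),(.056,.022,.001)),(m,(339.5,43.5),(.056,-.022,.001)),(m,(300.5,146.5),(-.056,.022,0)),(m,(340,146),(-.056,-.022,0))]
x,e=fit(W,[.527,-.17,1.78]);print(x,np.degrees(x[2]),e.tolist())
print("red top",ray(m,[[320,218],[355,213]],.034).round(3).tolist())
print("stirrer low edge",ray(m,[[305,4],[500,4]],.024).round(3).tolist(),"jar",ray(m,[[424,168]],.033).round(3))
E
```

```text
48 299 339; 56 299 339; 64 299 339; 72 299 338; 80 300 338; 88 300 338; 96 300 338; 104 300 338; 112 300 338; 120 299 340; 128 299 339; 136 300 339; 144 300 339; 42 146
[ 0.52639342 -0.17144489  1.78663313] 102.3665378212672 [[0.3, 1.4], [-0.3, 1.1], [1.6, -2.3], [-1.9, -2.1]]
red top [[0.555, -0.308, 0.034], [0.595, -0.293, 0.034]]
stirrer low edge [[0.492, -0.086, 0.024], [0.691, -0.041, 0.024]] jar [[ 0.659 -0.225  0.033]]
```

{"name": "jog_arm", "arguments": {
  "increments": [
    {"tx":0.0015,"ty":0.014,"tz":-0.04,"rx":0,"ry":0,"rz":0},
    {"tx":0.0015,"ty":0.014,"tz":-0.08,"rx":0,"ry":0,"rz":0},
    {"tx":0.0015,"ty":0.014,"tz":-0.12,"rx":0,"ry":0,"rz":0},
    {"tx":0.0015,"ty":0.014,"tz":-0.15,"rx":0,"ry":0,"rz":0},
    {"tx":0.0015,"ty":0.014,"tz":-0.175,"rx":0,"ry":0,"rz":0},
    {"tx":0.0015,"ty":0.014,"tz":-0.193,"rx":0,"ry":0,"rz":0},
    {"tx":0.0015,"ty":0.014,"tz":-0.193,"rx":0,"ry":0,"rz":0},
    {"tx":0.0015,"ty":0.014,"tz":-0.193,"rx":0,"ry":0,"rz":0}
  ]
}}

```text
time: 3.42
tool_pos: [0.5432, -0.2454, 0.0126]
tool_rot: [[-0.213, 0.977, -0.001], [0.977, 0.213, 0.001], [0.001, -0.001, -1.0]]
contact_force: [0.4, -0.2, 1.2]
gripper_width: 0.012
gripper_force: 0.0
```

{"name": "jog_arm", "arguments": {
  "increments": [
    {"tx":-0.0011,"ty":0.005,"tz":0,"rx":0,"ry":0,"rz":0},
    {"tx":-0.0021,"ty":0.01,"tz":0,"rx":0,"ry":0,"rz":0},
    {"tx":-0.0032,"ty":0.015,"tz":0,"rx":0,"ry":0,"rz":0},
    {"tx":-0.0045,"ty":0.021,"tz":0,"rx":0,"ry":0,"rz":0},
    {"tx":-0.006,"ty":0.028,"tz":0,"rx":0,"ry":0,"rz":0},
    {"tx":-0.0076,"ty":0.035,"tz":0,"rx":0,"ry":0,"rz":0},
    {"tx":-0.0091,"ty":0.042,"tz":0,"rx":0,"ry":0,"rz":0},
    {"tx":-0.0106,"ty":0.049,"tz":0,"rx":0,"ry":0,"rz":0}
  ]
}}

```text
time: 4.08
tool_pos: [0.5326, -0.1968, 0.0125]
tool_rot: [[-0.212, 0.977, 0.0], [0.977, 0.212, -0.0], [-0.0, 0.0, -1.0]]
contact_force: [0.3, -1.1, 0.3]
gripper_width: 0.0125
gripper_force: 0.3
```

```bash
python3 - <<'E'
from h import *
m=bot.camera_model("wrist");im=bot.capture("wrist");save(im,"w2")
np.savez("w2.npz",**{k:np.array(v) for k,v in m.items()})
o=bot.observe();print(o["tool_pos"],o["contact_force"])
E
```

```text
[ 0.53241549 -0.19536973  0.01227326] [ 0.73468723  2.44744695 -0.02863289]
```

View pics/w2.png

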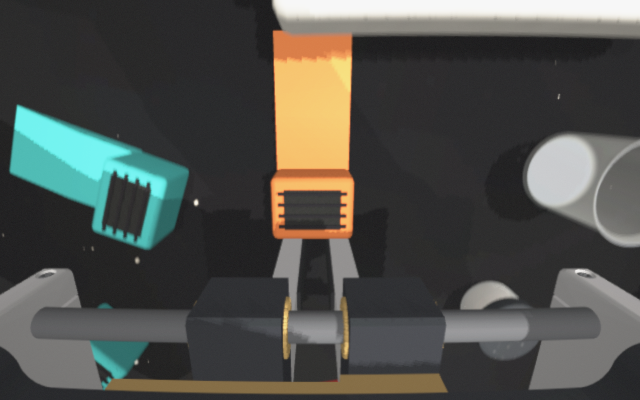

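The fingers touch the rear of the block, centred at about (315, 240). The wedge points straight at the stirrer, whose front right corner is at about (275, 30).

```bash
python3 - <<'E'
from h import *
m=dict(np.load("w2.npz"))
c=ray(m,[[280,32],[600,36]],.024)[:,:2];t=ray(m,[[274,34],[352,37]],.003)[:,:2]
bk=ray(m,[[273,237],[353,237]],.034)[:,:2]
print("edge",c,"wedge front",t,"rear",bk)
d=t.mean(0)-bk.mean(0);h=np.arctan2(d[1],d[0]);print("heading",np.degrees(h))
e=c[1]-c[0];print("stirrer yaw",np.degrees(np.arctan2(e[1],e[0])))
w=bk.mean(0)+.056*d/np.linalg.norm(d);print("wedge",w)
xs=c[0]+0;u=e/np.linalg.norm(e);n=np.array([-u[1],u[0]]);f1=c[0]+.016*u+.016*n
for f in(f1,np.array([.5046,-.0737])):
    q=f-w;print("foot",f,np.cos(h)*q[0]+np.sin(h)*q[1],-np.sin(h)*q[0]+np.cos(h)*q[1])
E
```

```text
edge [[ 0.4904822  -0.08858591]
 [ 0.64931897 -0.05324041]] wedge front [[ 0.48430648 -0.08609106]
 [ 0.52692878 -0.07848561]] rear [[ 0.50687111 -0.19144934]
 [ 0.54944195 -0.18227405]]
heading 102.16300853792247
stirrer yaw 12.545457180551894
wedge [ 0.51635768 -0.13211878]
foot [ 0.50262476 -0.0694925 ] 0.06411388744605159 0.000229684884821885
foot [ 0.5046 -0.0737] 0.05958466889491334 -0.0008147210131026292
```

{"name": "jog_arm", "arguments": {
  "increments": [
    {"tx":-0.0015,"ty":0.007,"tz":0,"rx":0,"ry":0,"rz":0},
    {"tx":-0.003,"ty":0.014,"tz":0,"rx":0,"ry":0,"rz":0},
    {"tx":-0.0045,"ty":0.021,"tz":0,"rx":0,"ry":0,"rz":0},
    {"tx":-0.0061,"ty":0.028,"tz":0,"rx":0,"ry":0,"rz":0},
    {"tx":-0.0076,"ty":0.035,"tz":0,"rx":0,"ry":0,"rz":0},
    {"tx":-0.0091,"ty":0.042,"tz":0,"rx":0,"ry":0,"rz":0},
    {"tx":-0.0104,"ty":0.048,"tz":0,"rx":0,"ry":0,"rz":0},
    {"tx":-0.0115,"ty":0.053,"tz":0,"rx":0,"ry":0,"rz":0}
  ]
}}

```text
time: 4.8
tool_pos: [0.521, -0.1439, 0.0124]
tool_rot: [[-0.212, 0.977, -0.0], [0.977, 0.212, 0.0], [0.0, -0.0, -1.0]]
contact_force: [0.1, -0.7, -0.2]
gripper_width: 0.0122
gripper_force: 0.3
```

{"name": "jog_arm", "arguments": {
  "increments": [
    {"tx":-0.0004,"ty":0.002,"tz":0,"rx":0,"ry":0,"rz":0},
    {"tx":-0.0009,"ty":0.004,"tz":0,"rx":0,"ry":0,"rz":0},
    {"tx":-0.0011,"ty":0.005,"tz":0,"rx":0,"ry":0,"rz":0},
    {"tx":-0.0013,"ty":0.006,"tz":0,"rx":0,"ry":0,"rz":0},
    {"tx":-0.0015,"ty":0.007,"tz":0,"rx":0,"ry":0,"rz":0},
    {"tx":-0.0017,"ty":0.008,"tz":0,"rx":0,"ry":0,"rz":0},
    {"tx":-0.0019,"ty":0.009,"tz":0,"rx":0,"ry":0,"rz":0},
    {"tx":-0.0021,"ty":0.01,"tz":0,"rx":0,"ry":0,"rz":0}
  ]
}}

```text
time: 5.47
tool_pos: [0.5191, -0.1348, 0.0125]
tool_rot: [[-0.211, 0.977, 0.0], [0.977, 0.211, -0.0], [-0.0, -0.0, -1.0]]
contact_force: [0.1, -1.1, -0.4]
gripper_width: 0.0125
gripper_force: 0.6
```

```bash
python3 - <<'E'
from h import *
m=bot.camera_model("wrist");im=bot.capture("wrist");save(im,"w3")
np.savez("w3.npz",**{k:np.array(v) for k,v in m.items()})
o=bot.observe();print(o["tool_pos"],o["contact_force"])
E
```

```text
[ 0.51910927 -0.13450779  0.0124463 ] [-1.01292832 -1.06934396  0.75635202]
```

View pics/w3.png

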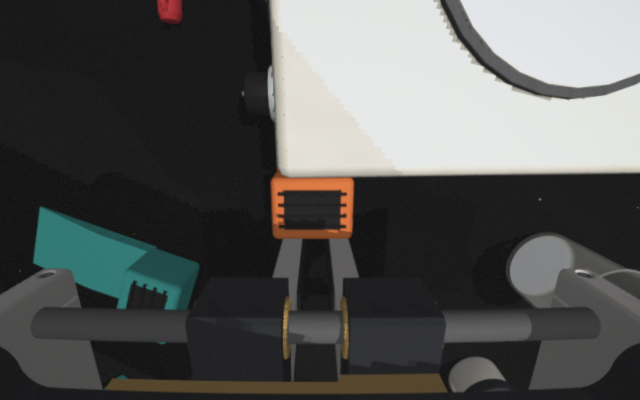

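The block, at (273–353, 172–237), is now just short of the housing's right side, whose edge is on row 175. I'll compute the gap and the press spot.

```bash
python3 - <<'E'
from h import *
m=dict(np.load("w3.npz"))
e=ray(m,[[313,176],[600,173]],.06)[:,:2];c=ray(m,[[276,176]],.06)[0,:2]
bk=ray(m,[[273,237],[353,237]],.034)[:,:2].mean(0)
u=(e[1]-e[0])/np.linalg.norm(e[1]-e[0]);n=np.array([-u[1],u[0]])
print("yaw",np.degrees(np.arctan2(u[1],u[0])),"gap",(e[0]-bk)@n-.035,"corner",c,"press",c+.016*u+.016*n,bk)
E
```

```text
yaw 12.910775023903996 gap 0.004105087120888522 corner [ 0.49116632 -0.0898332 ] press [ 0.50318689 -0.07066276] [ 0.51472585 -0.12477722]
```

{"name": "jog_arm", "arguments": {
  "increments": [
    {"tx":-0.0002,"ty":0.001,"tz":0,"rx":0,"ry":0,"rz":0},
    {"tx":-0.0004,"ty":0.0015,"tz":0,"rx":0,"ry":0,"rz":0},
    {"tx":-0.0005,"ty":0.002,"tz":0,"rx":0,"ry":0,"rz":0},
    {"tx":-0.0006,"ty":0.0025,"tz":0,"rx":0,"ry":0,"rz":0},
    {"tx":-0.0007,"ty":0.003,"tz":0,"rx":0,"ry":0,"rz":0},
    {"tx":-0.0008,"ty":0.0035,"tz":0,"rx":0,"ry":0,"rz":0},
    {"tx":-0.0009,"ty":0.004,"tz":0,"rx":0,"ry":0,"rz":0},
    {"tx":-0.0009,"ty":0.004,"tz":0,"rx":0,"ry":0,"rz":0}
  ]
}}

```text
time: 6.18
tool_pos: [0.5183, -0.131, 0.0125]
tool_rot: [[-0.211, 0.977, 0.0], [0.977, 0.211, -0.001], [-0.001, 0.0, -1.0]]
contact_force: [0.9, -3.3, -0.1]
gripper_width: 0.0122
gripper_force: 1.7
```

{"name": "jog_arm", "arguments": {
  "increments": [
    {"tx":-0.0001,"ty":0.0005,"tz":0,"rx":0,"ry":0,"rz":0},
    {"tx":-0.0002,"ty":0.001,"tz":0,"rx":0,"ry":0,"rz":0},
    {"tx":-0.0002,"ty":0.001,"tz":0,"rx":0,"ry":0,"rz":0}
  ]
}}

```text
time: 6.43
tool_pos: [0.518, -0.1302, 0.0125]
tool_rot: [[-0.211, 0.977, 0.0], [0.977, 0.211, -0.001], [-0.001, 0.0, -1.0]]
contact_force: [0.3, -5.4, 0.3]
gripper_width: 0.0121
gripper_force: 2.4
```

{"name": "jog_arm", "arguments": {
  "increments": [
    {"tx":0.001,"ty":-0.006,"tz":0,"rx":0,"ry":0,"rz":0},
    {"tx":0.003,"ty":-0.015,"tz":0,"rx":0,"ry":0,"rz":0},
    {"tx":0.003,"ty":-0.015,"tz":0.03,"rx":0,"ry":0,"rz":0},
    {"tx":0.003,"ty":-0.015,"tz":0.07,"rx":0,"ry":0,"rz":0},
    {"tx":0.003,"ty":-0.015,"tz":0.085,"rx":0,"ry":0,"rz":0},
    {"tx":-0.005,"ty":0.02,"tz":0.085,"rx":0,"ry":0,"rz":0},
    {"tx":-0.013,"ty":0.058,"tz":0.085,"rx":0,"ry":0,"rz":0},
    {"tx":-0.013,"ty":0.058,"tz":0.085,"rx":0,"ry":0,"rz":0}
  ],
  "hand": 0
}}

```text
time: 7.1
tool_pos: [0.5042, -0.0655, 0.0972]
tool_rot: [[-0.217, 0.976, -0.001], [0.976, 0.217, 0.003], [0.003, -0.001, -1.0]]
contact_force: [0.0, 1.5, -0.4]
gripper_width: 0.0005
gripper_force: 0.0
```

```bash
python3 - <<'E'
from h import *
o=bot.observe();print(o["time"],o["tool_pos"],o["contact_force"],o["gripper_width"])
a=bot.capture("side")[140:260,280:440];b=bot.capture("scene")[160:280,250:410]
v=np.hstack([cv2.resize(x,(400,300),interpolation=2) for x in(a,b)]);save(v,"chk")
E
```

```text
7.1 [ 0.50421812 -0.06550318  0.09721488] [ 0.03480047  1.5145948  -0.39205744] 0.0005469089919888081
```

View pics/chk.png

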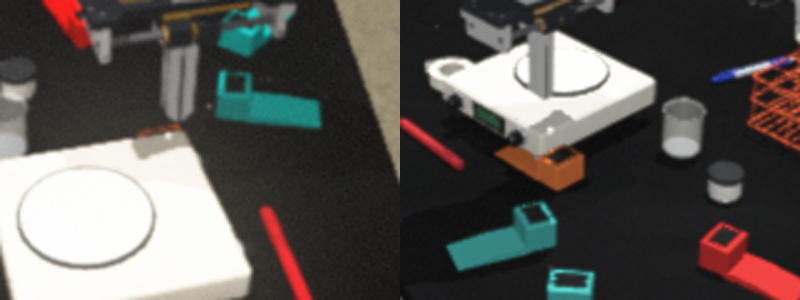

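The wedge is home, with its block touching the housing at about (555, 165) in the right-hand view, and the closed fingers are over the corner. Next I press down.

{"name": "jog_arm", "arguments": {
  "increments": [
    {"tx":0,"ty":0,"tz":-0.015,"rx":0,"ry":0,"rz":0},
    {"tx":0,"ty":0,"tz":-0.026,"rx":0,"ry":0,"rz":0},
    {"tx":0,"ty":0,"tz":-0.032,"rx":0,"ry":0,"rz":0},
    {"tx":0,"ty":0,"tz":-0.035,"rx":0,"ry":0,"rz":0},
    {"tx":0,"ty":0,"tz":-0.036,"rx":0,"ry":0,"rz":0},
    {"tx":0,"ty":0,"tz":-0.037,"rx":0,"ry":0,"rz":0},
    {"tx":0,"ty":0,"tz":-0.0375,"rx":0,"ry":0,"rz":0},
    {"tx":0,"ty":0,"tz":-0.038,"rx":0,"ry":0,"rz":0}
  ]
}}

```text
time: 7.87
tool_pos: [0.5052, -0.0718, 0.0597]
tool_rot: [[-0.211, 0.977, 0.0], [0.977, 0.211, -0.0], [-0.0, 0.0, -1.0]]
contact_force: [-1.0, -1.7, 5.0]
gripper_width: 0.0003
gripper_force: 1.9
```

{"name": "jog_arm", "arguments": {
  "increments": [
    {"tx":0,"ty":0,"tz":-0.0005,"rx":0,"ry":0,"rz":0},
    {"tx":0,"ty":0,"tz":-0.001,"rx":0,"ry":0,"rz":0},
    {"tx":0,"ty":0,"tz":-0.001,"rx":0,"ry":0,"rz":0}
  ]
}}

```text
time: 8.12
tool_pos: [0.5052, -0.0719, 0.0593]
tool_rot: [[-0.211, 0.977, 0.001], [0.977, 0.211, 0.0], [0.0, 0.001, -1.0]]
contact_force: [-5.2, -0.2, 15.3]
gripper_width: 0.0002
gripper_force: 7.8
```

Stiff at 15 N after a sub-millimetre dip. I'll hold, then lift off.

{"name": "jog_arm", "arguments": {
  "increments": [
    {"tx":0,"ty":0,"tz":0,"rx":0,"ry":0,"rz":0},
    {"tx":0,"ty":0,"tz":0,"rx":0,"ry":0,"rz":0},
    {"tx":0,"ty":0,"tz":0,"rx":0,"ry":0,"rz":0},
    {"tx":0,"ty":0,"tz":0,"rx":0,"ry":0,"rz":0},
    {"tx":0,"ty":0,"tz":0,"rx":0,"ry":0,"rz":0},
    {"tx":0,"ty":0,"tz":0,"rx":0,"ry":0,"rz":0},
    {"tx":0,"ty":0,"tz":0,"rx":0,"ry":0,"rz":0}
  ]
}}

```text
time: 8.7
tool_pos: [0.5052, -0.0719, 0.0592]
tool_rot: [[-0.211, 0.977, 0.001], [0.977, 0.211, 0.0], [0.0, 0.001, -1.0]]
contact_force: [-5.3, 0.1, 15.2]
gripper_width: 0.0001
gripper_force: 7.7
```

{"name": "jog_arm", "arguments": {
  "increments": [
    {"tx":0,"ty":0,"tz":0.005,"rx":0,"ry":0,"rz":0},
    {"tx":0,"ty":0,"tz":0.02,"rx":0,"ry":0,"rz":0},
    {"tx":0,"ty":0,"tz":0.05,"rx":0,"ry":0,"rz":0},
    {"tx":0,"ty":0,"tz":0.08,"rx":0,"ry":0,"rz":0},
    {"tx":0,"ty":0,"tz":0.1,"rx":0,"ry":0,"rz":0},
    {"tx":0,"ty":0,"tz":0.1,"rx":0,"ry":0,"rz":0},
    {"tx":0,"ty":0,"tz":0.1,"rx":0,"ry":0,"rz":0}
  ]
}}

```text
time: 9.28
tool_pos: [0.5056, -0.0714, 0.1594]
tool_rot: [[-0.212, 0.977, 0.002], [0.977, 0.212, 0.001], [0.0, 0.002, -1.0]]
contact_force: [-0.6, 0.2, -0.2]
gripper_width: 0.0007
gripper_force: 0.0
```

```bash
python3 - <<'E'
from h import *
b=bot.capture("scene")[160:280,250:410];save(cv2.resize(b,(640,480),interpolation=2),"end")
E
```

```text
(no output)
```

View pics/end.png

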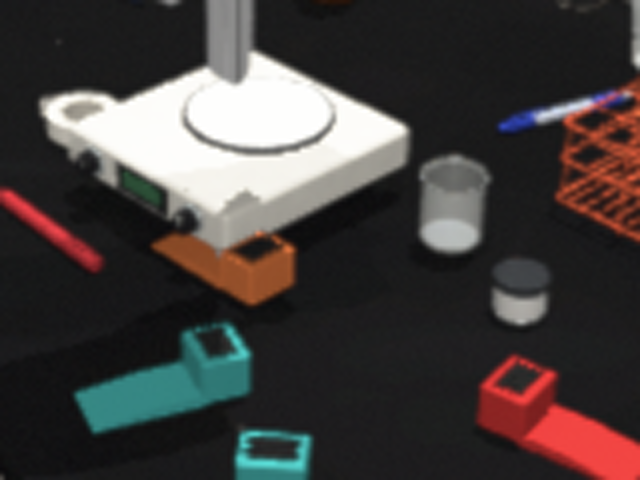

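The wedge's block sits against the housing at about (255, 245), the stirrer is level, the bystanders haven't moved and the arm is clear.

```bash
python3 -c "
from bench import bot
print(bot.close_job())"
```

```text
the job is handed in; nothing more can be done
None
```

The wedge is pushed home against the housing under the short foot; a press of about 15 N over that foot dipped it less than 1 mm, and the job is handed in with the arm clear (no verdict was returned).

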